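# Hold the slotted angle against the fixture's fence while the nuts go on

### The arm

A 7-joint arm with a two-finger parallel gripper is mounted at the origin on the work surface. World frame = base frame: x ahead of the robot, y to its left, z up, the work surface at z = 0. Lengths are in m, angles in rad, forces in N, time in s.
With the tool pointing down it reaches from about 0.4 to 0.85 m from the base axis. Payload 10.4 kg.
Tool frame: the origin (TCP) lies on the mounting face of the last link; the fingertips stand r.tips_ahead ahead of it and the grasp point (between the pads) lies 164 mm ahead of it (r.tips_ahead is the distance from the TCP to the fingertips, in m); z points along the fingers, y is the line along which they close (so a half turn about z gives the same grasp; the last joint's range is limited). The gripper opens to 87 mm and grips with 3 to 60 N. Pads are 19 mm wide; open, the fingers measure 117 mm over their backs; the gripper's body (75 mm by 190 mm) begins 51 mm behind the grasp point.
Start: joints at [-1.367, 0.332, -0.065, 1.46, 0.022, 1.35, -0.088], TCP at [0.141, 0.609, 0.405] pointing down, gripper open.
Joint ranges: [-2.6, 2.6], [-0.5, 2.12], [-1.47, 1.34], [0.16, 2.42], [-1.27, 4.41], [0.06, 2.06], [-2.6, 2.6]. Speed limits (rad/s): [2.22, 2.22, 2.79, 2.79, 3.14, 3.14, 3.14].

### API

Orientations are given as a unit quaternion [x, y, z, w].
In Python, from bench import telemetry, imaging, job, r gives the robot as it stands.
- The arm moves only by the tool move_arm, never from a script. Its argument "steps" is a list of rows, each an object of numbers: "dx", "dy", "dz": the shift along the tool's x, y, z in cm; "spin": the turn about the tool's z in rad. In form: [{"dx": .., "dy": .., "dz": .., "spin": ..}, ...]. A call has 1 to 12 rows; each row shifts and turns the commanded pose from where the row before left it, along the tool's axes as they then stand; what a row does not reach is not made up. A row lasts 1/10 s, in which the tool goes at most 50 mm and 8.59 degrees, less where a joint would pass 70% of its speed; a pose out of reach is approached as far as the arm can. A call with a gripper value outside its range is refused whole. "claw" is the finger opening in cm, from 0 to 8.7, set as the call begins (left out, the last holds). The fingers move at their own pace and stop on an object; "squeeze" is the grip in N (left out, the last holds). Time passes only in rows, so rows that do not move let the fingers close. It gives the time, the measured TCP pose, the force, the opening and the grip force at its end, in the units of the state.
- telemetry.read_state(): the state, without advancing time (a new reading comes with each control period).
- imaging.camera(name): name is "side" or "top" or "wrist"; returns a dict with "img" (420x560x3 uint8, red, green, blue), "camera_matrix" (3x3 intrinsics, pixels), "D" ([k1, k2, p1, p2, k3] as OpenCV has them; the pictures are not rectified), "R" (3x3) and "t" (3): a world point X has camera coordinates R X + t. Camera axes: x right, y down, z forward; pixel columns grow to the right and rows downward; lengths in m; the calibration is good to about 2 mm. A picture is of the moment at which its call begins. There is no depth.
- job.close_job(): hands the job in; it is judged then, once.
The state is a dict: "time": time; "joint_positions": joint angles; "joint_vel": joint speeds; "joint_torque": joint torques, N m; "ee_pos": TCP position; "eef_rot": TCP orientation; "ft_force": force on the tool from outside, world axes, zero at the start; "torque": the same for the moment, N m; "width": finger opening in m; "grip_force": force on a finger pad.
Only numpy, scipy, OpenCV 4.12 (cv2) and the standard library are available. Lean on these libraries where they do the work, as an engineer would, in place of code of your own. Each camera call takes 0.05 s, during which the arm holds its last target. There are 200 camera calls.

### The job

Be my third hand at the weld fixture: pick up the aluminium angle with the two long slots, lower it over the fixture's two studs with the back of its upright leg towards the fence until its foot rests flat on the plate, then ease it along the slots until that back bears squarely on the fence. Keep hold of it and finish while still pushing it against the fence with a steady 10 N or so, never ramming it, because I will run the nuts down while you hold; do not let go at the end. Leave the other angle and the loose nuts where they are.

Things in the scene. Friction and masses are not known exactly. Their poses are not given: they have to be found in the camera images.
- slotted_angle: The part: bare aluminium L-section, 110 mm wide (y), 10 mm thick, about 0.4 kg, standing on its foot. Origin: centre of the foot's underside. Foot: x -37.5 to +37.5 mm, z 0 to 10 mm. The upright leg rises from the foot's +x edge: x +27.5 to +37.5 mm, full width, top at z = 85 mm; grip it from above across its 10 mm. +x points out of the leg's back (heel face), which goes to the fence.
- leg_top (a point): Middle of the top edge of the part's leg: part frame x = +32.5, y = 0, z = 85 mm.
- slot_left (a point): Centre of one slot, at the foot's underside: part frame x = -6, y = +32 mm. The slot goes through the foot, 34 mm long (along x) by 14 mm wide (along y), ends rounded.
- slot_right (a point): Centre of the other, equal slot: part frame x = -6, y = -32 mm.
- heel_left (a point): Point on the part's heel face (back of the leg) at its +y end: part frame x = +37.5, y = +55, z = 12 mm.
- heel_right (a point): Point on the part's heel face at its -y end: part frame x = +37.5, y = -55, z = 12 mm.
- jig: The weld fixture, bolted to the bench: steel plate 200 mm (x) by 220 mm (y), 15 mm thick, top at z = 15 mm. Origin: centre of its underside. Studs at x = +10, y = +32 and -32 mm; fence face at x = +60 mm. The part seated against the fence has its origin here at x = +22.5, y = 0 (2 mm play either way), z = 15 mm; with the studs mid-slot at x = +16, 6.5 mm short of the fence.
- stud_left (a point): Tip of one stud: fixture frame x = +10, y = +32, z = 45 mm. An upright M10 threaded stud, 10 mm thick, coned tip, standing 30 mm out of the plate.
- stud_right (a point): Tip of the other, equal stud: fixture frame x = +10, y = -32, z = 45 mm.
- fence: The fence: straight rigid steel bar 25 mm (x) by 200 mm (y) by 40 mm high, screwed to the fixture plate along the studs' +x side, turned and moved with it. Origin: centre of its underside, on the plate's top at the fixture's x = +72.5 mm. Its working face looks to -x, 12.5 mm from its origin; its top is 40 mm above the plate, so fingers behind the leg must stay above that.
- short_angle: Bystander: a shorter piece of the same L-section, 70 mm wide, with one round hole in its foot and no slots; origin and axes as for the slotted angle.
- nut_a: Bystander: loose flange nut, 21 mm across, 10.5 mm high, lying on the fixture plate near its edge away from the fence. Origin: centre of its underside.
- nut_b: Bystander: a second nut like it.
Things that resemble listed ones, but are neither listed nor needed, are in the scene too. What is shaped like the slotted_angle but orange, red or turquoise is not meant.

How it is judged:
By the outcome, as a careful person would: the job done as asked, in the order asked, and still so for the second after the job is handed in, while the arm keeps its last pose, push and grip.
It also fails if it takes over 48 s, if anything falls off the work surface, if the arm or the gripper's body presses on something with over 40 N, if the wrist force passes 120 N, or if a joint passes its speed limit or range.

## Working session

There is one attempt and no reset: what is moved stays moved. The work goes in short steps, Python scripts to look and compute and a tool call to move; the robot and the scene stay as the last step left them, time stands still between calls to the robot, and variables do not carry over. Pictures are saved under pics/ and viewed, at most 10 in all, crops included, and the job is handed in when it is done.

Besides the shell and the picture viewer there is one more tool, called after "Request:" as a command line: name --argument value ..., lists and objects as JSON in quotes. move_arm: Moves the arm, as the interface text tells. Its arguments: {"type":"object","properties":{"steps":{"type":"array","items":{"type":"object","properties":{"dx":{"type":"number"},"dy":{"type":"number"},"dz":{"type":"number"},"spin":{"type":"number"}}}},"claw":{"type":"number"},"squeeze":{"type":"number"}},"required":["steps"]}

```bash
mkdir -p pics; ls; python3 - <<'E'
from bench import telemetry, imaging, job, r
import cv2,numpy as np,pickle
s=telemetry.read_state(); print({k:np.round(v,3) for k,v in s.items()}, r.tips_ahead)
d={n:imaging.camera(n) for n in("top","side","wrist")}
pickle.dump(d,open("cam0.pkl","wb"))
for n in d: cv2.imwrite(f"pics/{n}0.png",d[n]["img"][:,:,::-1])
for n in d: print(n,np.round(d[n]["camera_matrix"],1).tolist(),np.round(d[n]["D"],4),np.round(-d[n]["R"].T@d[n]["t"],3),np.round(d[n]["R"],2).tolist())
E
```

```text
pics
{'time': np.float64(0.0), 'joint_positions': array([-1.367,  0.333, -0.065,  1.461,  0.022,  1.35 , -0.088]), 'joint_vel': array([-0.001, -0.   ,  0.001,  0.001, -0.   , -0.   ,  0.001]), 'joint_torque': array([-1.0000e-03, -6.2326e+01,  2.4000e-02, -3.8989e+01, -6.1000e-02,
        4.0000e-02,  0.0000e+00]), 'ee_pos': array([0.141, 0.609, 0.404]), 'eef_rot': array([ 0.113,  0.994, -0.001, -0.   ]), 'ft_force': array([-0.644,  0.311, -0.536]), 'torque': array([ 0.005, -0.003, -0.043]), 'grip_force': np.float64(0.0), 'width': np.float64(0.087)} 0.1822
top [[527.0, 0.0, 281.2], [0.0, 527.0, 202.0], [0.0, 0.0, 1.0]] [0.0227 0.     0.     0.     0.    ] [0.327 0.12  1.285] [[0.02, -1.0, -0.02], [-0.99, -0.02, -0.1], [0.1, 0.03, -0.99]]
side [[472.8, 0.0, 282.4], [0.0, 472.8, 207.1], [0.0, 0.0, 1.0]] [0.0521 0.     0.     0.     0.    ] [ 0.183 -0.532  0.847] [[0.94, -0.35, 0.0], [-0.26, -0.69, -0.68], [0.24, 0.63, -0.73]]
wrist [[313.7, 0.0, 281.6], [0.0, 313.7, 210.6], [0.0, 0.0, 1.0]] [-0.0133  0.      0.      0.      0.    ] [0.057 0.628 0.384] [[0.23, 0.97, -0.0], [0.93, -0.21, 0.31], [0.3, -0.07, -0.95]]
```

View pics/top0.png

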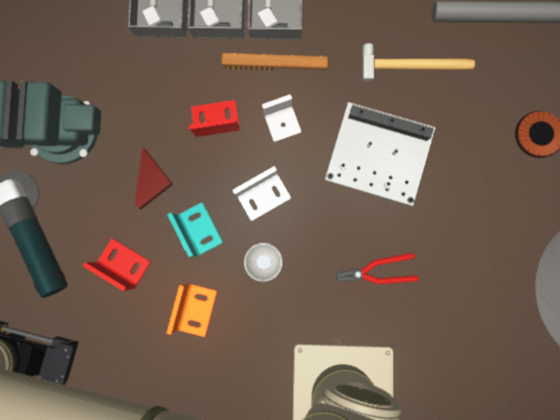

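View pics/side0.png

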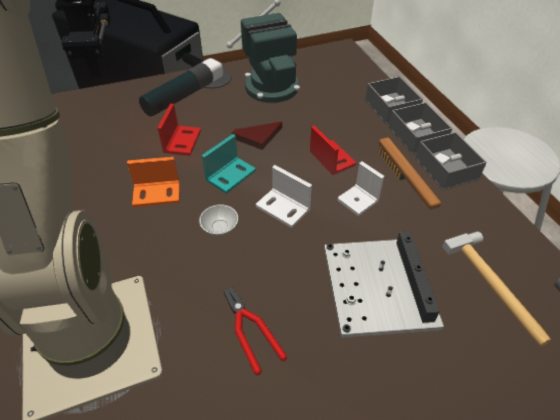

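```bash
cat > h.py <<'E'
import cv2,numpy as np,pickle
def pick(d,uv,z):
    """pixels -> world points on the plane of height z"""
    uv=np.atleast_2d(np.asarray(uv,float))
    n=cv2.undistortPoints(uv[:,None],d["camera_matrix"],d["D"])[:,0]
    v=np.c_[n,np.ones(len(n))]@d["R"]; c=-d["R"].T@d["t"]
    return c+v*((z-c[2])/v[:,2])[:,None]
def proj(d,X):
    return cv2.projectPoints(np.atleast_2d(np.asarray(X,float)),cv2.Rodrigues(d["R"])[0],d["t"],d["camera_matrix"],d["D"])[0][:,0]
def tri(da,a,db,b):
    P=[d["R"] for d in(da,db)]
    na,nb=[cv2.undistortPoints(np.array([[p]],float),d["camera_matrix"],d["D"]).ravel() for d,p in((da,a),(db,b))]
    X=cv2.triangulatePoints(np.c_[da["R"],da["t"]],np.c_[db["R"],db["t"]],na,nb).ravel()
    return X[:3]/X[3]
E
python3 - <<'E'
from h import *
d=pickle.load(open("cam0.pkl","rb"))
T=d["top"]["img"];S=d["side"]["img"]
def crop(I,x0,y0,w,h,k): return cv2.resize(I[y0:y0+h,x0:x0+w],None,fx=k,fy=k,interpolation=cv2.INTER_CUBIC)
c=np.zeros((600,800,3),np.uint8)
def put(im,x,y): c[y:y+im.shape[0],x:x+im.shape[1]]=im
put(crop(T,228,160,70,60,5),0,0)      # part top
put(crop(T,320,96,120,115,3),0,300+0) if False else put(crop(T,320,98,125,112,3),400,0)
put(crop(S,250,162,65,65,4),0,320)
put(crop(S,320,225,125,110,2),400,360)
cv2.imwrite("pics/crop0.png",c[:,:,::-1])
for n,I,roi in(("top",T,(228,160,70,60)),("side",S,(250,162,68,65)),("top",T,(255,90,50,55))):
    x,y,w,h=roi; hsv=cv2.cvtColor(I,cv2.COLOR_RGB2HSV)[y:y+h,x:x+w]
    m=((hsv[...,2]>120)&(hsv[...,1]<60)).astype(np.uint8)
    cs,_=cv2.findContours(m,cv2.RETR_CCOMP,cv2.CHAIN_APPROX_NONE)
    for q in cs:
        a=cv2.contourArea(q)
        if a<8: continue
        q=q+[x,y]; ap=cv2.approxPolyDP(q,2,True)[:,0]
        print(n,a,np.round(q.mean(0).ravel(),1),ap.tolist() if a>60 else cv2.minAreaRect(q))
E
```

```text
top 1798.5 [261.6 192.9] [[274, 165], [232, 189], [249, 219], [256, 219], [291, 198]]
top 34.5 [252.8 204.2] ((252.7794189453125, 204.13235473632812), (10.632911682128906, 4.287464618682861), 59.03623962402344)
top 33.0 [275.5 191. ] ((275.3846130371094, 191.076904296875), (11.094003677368164, 3.882901668548584), 56.3099365234375)
side 1019.5 [281.7 206.2] [[256, 202], [257, 206], [290, 225], [308, 208], [275, 188]]
side 40.5 [291.3 212.8] ((291.2500305175781, 212.75003051757812), (4.242640495300293, 10.60660171508789), 45.0)
side 35.5 [270.7 200.7] ((270.6800231933594, 200.74002075195312), (4.399999618530273, 10.200000762939453), 53.13010025024414)
side 172.0 [291.5 175.7] [[272, 166], [308, 187], [311, 185], [276, 165]]
top 1227.0 [281.  117.6] [[290, 94], [261, 104], [274, 142], [301, 132], [291, 105]]
```

View pics/crop0.png

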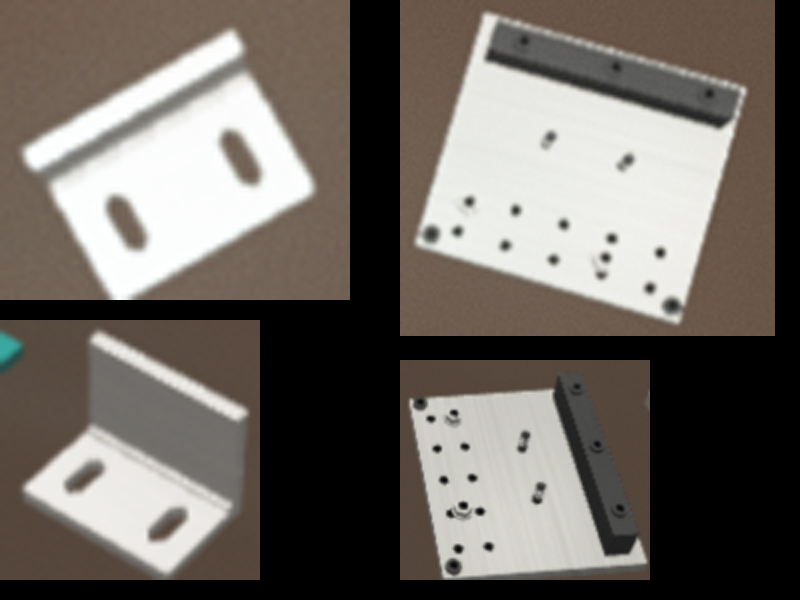

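```bash
python3 - <<'E'
from h import *
d=pickle.load(open("cam0.pkl","rb")); T,S=d["top"],d["side"]
c5=lambda p:[228+(p[0]+.5)/5-.5,160+(p[1]+.5)/5-.5]
c3=lambda p:[320+(p[0]-400)/3-.3,98+p[1]/3-.3]
s3=lambda p:[320+(p[0]-400)/2-.25,225+(p[1]-360)/2-.25]
mm=lambda a:np.round(np.array(a)*1000,1).tolist()
leg=pick(T,[c5((27.5,161)),c5((240,41))],.085); v=leg[1]-leg[0]
print("leg ends",mm(leg),"len",mm(np.linalg.norm(v)),"mid",mm(leg.mean(0)),"ydir yaw",np.degrees(np.arctan2(-v[1],-v[0]))-90)
leg2=pick(S,[[274,165.5],[309.5,186]],.085);v=leg2[1]-leg2[0];print("side leg",mm(leg2),mm(np.linalg.norm(v)),mm(leg2.mean(0)),np.degrees(np.arctan2(-v[1],-v[0]))-90)
sl=pick(T,[[252.8,204.2],[275.4,191.05]],.01);v=sl[1]-sl[0]
print("slots top",mm(sl),mm(np.linalg.norm(v)),mm(sl.mean(0)),np.degrees(np.arctan2(-v[1],-v[0]))-90)
sl=pick(S,[[270.7,200.7],[291.3,212.8]],.01);v=sl[1]-sl[0]
print("slots side",mm(sl),mm(np.linalg.norm(v)),mm(sl.mean(0)),np.degrees(np.arctan2(-v[1],-v[0]))-90)
# fixture
pl=pick(T,[c3(p) for p in((483,13),(745,88),(681,323),(416,243))],.015)
print("plate",mm(pl.mean(0)),mm([np.linalg.norm(pl[i]-pl[i-1]) for i in range(4)]))
w=(pl[0]-pl[1])+(pl[3]-pl[2]);print("yaw",np.degrees(np.arctan2(w[1],w[0]))-90)
w=(pl[0]-pl[3])+(pl[1]-pl[2]);print("yaw x",np.degrees(np.arctan2(w[1],w[0])))
for nm,D,pp,z in(("tipT",T,[c3((552,134)),c3((629,156))],.045),("tipS",S,[s3((526,433)),s3((542,485))],.045)):
    s=pick(D,pp,z);v=s[0]-s[1];print(nm,mm(s),mm(np.linalg.norm(v)),mm(s.mean(0)),np.degrees(np.arctan2(v[1],v[0]))-90)
# fence mask in top
g=cv2.cvtColor(T["img"],cv2.COLOR_RGB2GRAY)
for r0 in (120,130): pass
m=np.zeros_like(g); m[98:145,340:440]=(g[98:145,340:440]<90)
hull=cv2.convexHull(np.array([[p] for p in np.round(proj(T,pl)).astype(int)])); k=np.zeros_like(g);cv2.fillConvexPoly(k,hull,1);m&=cv2.erode(k,np.ones((3,3)))
n,l,st,ce=cv2.connectedComponentsWithStats(m);i=1+st[1:,4].argmax();q=cv2.findContours((l==i).astype(np.uint8),0,1)[0][0]
print(st[i],cv2.boxPoints(cv2.minAreaRect(q)).round(1).tolist())
E
```

```text
leg ends [[466.6, 262.1, 85.0], [524.2, 165.7, 85.0]] len 112.3 mid [495.4, 213.9, 85.0] ydir yaw 30.898440716644615
side leg [[465.2, 261.2, 85.0], [517.5, 167.2, 85.0]] 107.6 [491.4, 214.2, 85.0] 29.067430911617464
slots top [[445.9, 221.9, 10.0], [479.3, 167.7, 10.0]] 63.7 [462.6, 194.8, 10.0] 31.57766540070071
slots side [[441.7, 222.2, 10.0], [474.2, 167.4, 10.0]] 63.7 [457.9, 194.8, 10.0] 30.696090647972028
plate [577.0, -84.6, 15.0] [198.2, 220.6, 199.4, 221.2]
yaw -15.726005880781813
yaw x -15.083624262993338
tipT [[596.3, -56.9, 45.0], [579.7, -117.7, 45.0]] 63.0 [588.0, -87.3, 45.0] -15.326139769841902
tipS [[590.7, -55.7, 45.0], [574.3, -117.5, 45.0]] 64.0 [582.5, -86.6, 45.0] -14.887582764487732
[349 109  81  31 483] [[348.6000061035156, 117.30000305175781], [351.8999938964844, 106.0999984741211], [431.29998779296875, 129.10000610351562], [428.0, 140.39999389648438]]
```

Candidates: the bare-metal angle with two slots at top (262,193) / side (284,200), the bare one with one round hole at top (281,117) / side (361,190), and the coloured angles. The first fits: uncoloured, two long slots, measured length about 110 mm and slot spacing 63.7 mm, and the crop confirms it. The stud tips are at top (370,142) and (396,150). The fixture yaw is about -15.3° and the part yaw about 30.6°.

Request:
move_arm --steps '[{"spin": 0.135},{"spin": 0.135},{"spin": 0.135},{"spin": 0.135},{"spin": 0.135},{"spin": 0.135},{"dx": -2,"dy": 0.4},{"dx": -3.5,"dy": 0.7},{"dx": -3.5,"dy": 0.7},{"dx": -3.5,"dy": 0.7},{"dx": -3.5,"dy": 0.7},{"dx": -3.5,"dy": 0.7}]' --claw 8.7

```text
$.steps[0]: bad value
```

Request:
move_arm --steps '[{"dx": -3.5,"dy": 0.7},{"dx": -3.5,"dy": 0.7},{"dx": -3.5,"dy": 0.7},{"dx": -3.5,"dy": 0.7},{"dx": -3.5,"dy": 0.7},{"dx": -3.5,"dy": 0.7},{"dx": -3.5,"dy": 0.7},{"dx": -3.5,"dy": 0.7},{"dx": -3.5,"dy": 0.6},{"dx": -1,"dy": 0},{},{}]'

```text
$.steps[0]: bad value
```

```bash
python3 - <<'E'
from h import *
from bench import telemetry, imaging
s=telemetry.read_state(); print(s["time"],s["ee_pos"].round(4) if hasattr(s["ee_pos"],'round') else s["ee_pos"],np.round(s["eef_rot"],4),np.round(s["joint_positions"],2))
d=imaging.camera("wrist");pickle.dump(d,open("cam1.pkl","wb"))
cv2.imwrite("pics/w1.png",d["img"][:,:,::-1])
print(proj(d,[[.4934,.214,.085]]))
E
```

```text
0.15 [0.1405 0.6089 0.4042] [ 1.131e-01  9.936e-01 -5.000e-04 -0.000e+00] [-1.37  0.33 -0.06  1.46  0.02  1.35 -0.09]
[[ 70.00865057 489.13643277]]
```

View pics/w1.png

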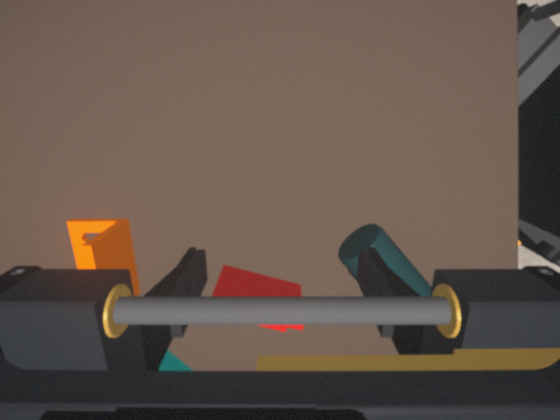

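The picture shows the pose unchanged: the moves were refused because every row needs all four keys. I'll resend them complete.

Request:
move_arm --steps '[{"dx": 0,"dy": 0,"dz": 0,"spin": 0.135},{"dx": 0,"dy": 0,"dz": 0,"spin": 0.135},{"dx": 0,"dy": 0,"dz": 0,"spin": 0.135},{"dx": 0,"dy": 0,"dz": 0,"spin": 0.135},{"dx": 0,"dy": 0,"dz": 0,"spin": 0.135},{"dx": 0,"dy": 0,"dz": 0,"spin": 0.135},{"dx": -2,"dy": 0.4,"dz": 0,"spin": 0},{"dx": -3.5,"dy": 0.7,"dz": 0,"spin": 0},{"dx": -3.5,"dy": 0.7,"dz": 0,"spin": 0},{"dx": -3.5,"dy": 0.7,"dz": 0,"spin": 0},{"dx": -3.5,"dy": 0.7,"dz": 0,"spin": 0},{"dx": -3.5,"dy": 0.7,"dz": 0,"spin": 0}]' --claw 8.7

```text
time: 1.4
ee_pos: [0.2741, 0.4597, 0.4047]
eef_rot: [0.495, 0.869, 0.0, -0.0]
ft_force: [0.8, 0.0, -0.1]
width: 0.0872
grip_force: 0.0
```

Request:
move_arm --steps '[{"dx": -3.5,"dy": 0.7,"dz": 0,"spin": 0},{"dx": -3.5,"dy": 0.7,"dz": 0,"spin": 0},{"dx": -3.5,"dy": 0.7,"dz": 0,"spin": 0},{"dx": -3.5,"dy": 0.7,"dz": 0,"spin": 0},{"dx": -3.5,"dy": 0.7,"dz": 0,"spin": 0},{"dx": -3.5,"dy": 0.7,"dz": 0,"spin": 0},{"dx": -3.5,"dy": 0.7,"dz": 0,"spin": 0},{"dx": -3.5,"dy": 0.7,"dz": 0,"spin": 0},{"dx": -3.5,"dy": 0.7,"dz": 0,"spin": 0},{"dx": -0.8,"dy": 0,"dz": 0,"spin": 0},{"dx": 0,"dy": 0,"dz": 0,"spin": 0}]'

```text
time: 2.5
ee_pos: [0.4926, 0.2138, 0.4046]
eef_rot: [0.497, 0.868, -0.0, 0.0]
ft_force: [-0.0, -0.3, 0.1]
width: 0.0872
grip_force: 0.0
```

```bash
python3 - <<'E'
from h import *
from bench import telemetry, imaging
s=telemetry.read_state(); print(s["time"],np.round(s["ee_pos"],4),np.round(s["eef_rot"],4),np.round(s["joint_positions"],2))
d=imaging.camera("wrist");pickle.dump(d,open("cam1.pkl","wb"))
cv2.imwrite("pics/w2.png",d["img"][:,:,::-1])
print(proj(d,[[.4934,.214,.085]]), proj(d,[[.460,.1948,.01]]))
E
```

```text
2.5 [0.4926 0.2138 0.4046] [ 4.967e-01  8.679e-01 -2.000e-04  0.000e+00] [-0.88  0.13  0.42  1.72 -0.06  1.3   0.09]
[[283.068954   199.56811885]] [[251.24535795 182.48391915]]
```

View pics/w2.png

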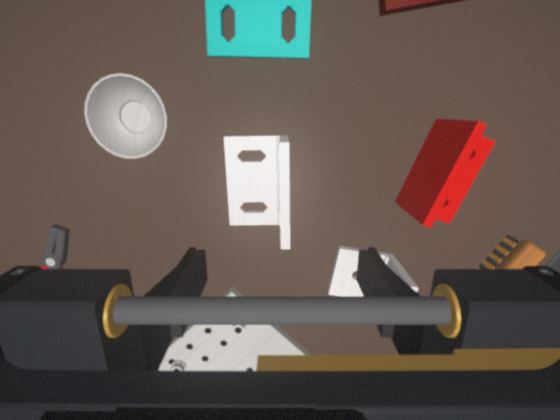

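```bash
python3 - <<'E'
from h import *
d=pickle.load(open("cam1.pkl","rb"))
I=d["img"]; x,y,w,h=215,125,90,135
hsv=cv2.cvtColor(I,cv2.COLOR_RGB2HSV)[y:y+h,x:x+w]
for r_ in (150,180,210,235): print(r_,I[r_,270:300].mean(1).round().astype(int).tolist())
print("col285",I[128:142,285].mean(1).astype(int).tolist(),I[240:255,285].mean(1).astype(int).tolist())
m=((hsv[...,2]>120)&(hsv[...,1]<60)).astype(np.uint8)
cs,_=cv2.findContours(m,cv2.RETR_CCOMP,cv2.CHAIN_APPROX_NONE)
for q in cs:
    if cv2.contourArea(q)>20: q=q+[x,y];M=cv2.moments(q);print(cv2.contourArea(q),M["m10"]/M["m00"],M["m01"]/M["m00"],cv2.approxPolyDP(q,2,True)[:,0].tolist())
mm=lambda a:np.round(np.array(a)*1000,1).tolist()
d0=pickle.load(open("cam0.pkl","rb"))["top"]
q=pick(d0,[[274,142],[301,132]],.01); yt=np.array([.86,.51,0]); xt=np.array([-.51,.86,0])
for a in q: print("short foot rel leg mid: along y_t, x_t",mm([(a-[.4934,.214,0])@yt,(a-[.4934,.214,0])@xt]))
E
```

```text
150 [243, 243, 242, 242, 242, 238, 223, 221, 229, 237, 241, 242, 242, 241, 241, 241, 241, 241, 235, 183, 126, 112, 111, 110, 111, 110, 110, 107, 109, 109]
180 [240, 239, 240, 240, 239, 239, 234, 221, 225, 229, 239, 241, 241, 240, 240, 240, 240, 241, 236, 198, 139, 120, 115, 116, 115, 115, 116, 113, 116, 111]
210 [235, 236, 236, 236, 236, 235, 231, 214, 208, 210, 229, 236, 239, 238, 238, 238, 237, 236, 232, 203, 143, 117, 113, 113, 111, 110, 111, 112, 111, 108]
235 [107, 107, 110, 108, 106, 106, 107, 110, 107, 131, 190, 226, 234, 234, 235, 235, 234, 233, 233, 224, 163, 115, 106, 107, 105, 105, 107, 104, 104, 104]
col285 [107, 105, 108, 108, 107, 106, 111, 129, 142, 145, 145, 144, 150, 164] [233, 233, 234, 233, 233, 233, 233, 233, 226, 169, 112, 104, 100, 100, 100]
8297.0 262.7944437748584 183.5202683700936 [[224, 135], [221, 147], [223, 148], [220, 151], [223, 153], [220, 156], [222, 154], [224, 158], [218, 159], [221, 163], [220, 166], [216, 166], [219, 175], [215, 172], [217, 180], [222, 181], [219, 182], [218, 190], [215, 190], [216, 187], [216, 194], [221, 196], [216, 199], [222, 
[... 156 characters left out ...]
234], [252, 232], [250, 234], [254, 238], [253, 233], [257, 240], [260, 235], [262, 241], [263, 237], [273, 239], [275, 234], [278, 237], [276, 240], [279, 242], [279, 248], [290, 250], [291, 233], [294, 237], [294, 226], [297, 228], [295, 222], [304, 223], [304, 152], [301, 151], [302, 146], [304, 150], [302, 143], [301, 147], [300, 142], [296, 142], [299, 138], [295, 138], [294, 135], [292, 138], [287, 131], [287, 134], [281, 128], [281, 133], [279, 128], [271, 130], [266, 127], [267, 125], [262, 131], [258, 127], [253, 133], [250, 131], [253, 128], [248, 128], [252, 129], [248, 132]]
short foot rel leg mid: along y_t, x_t [71.8, -89.1]
short foot rel leg mid: along y_t, x_t [60.8, -159.1]
```

```bash
python3 - <<'E'
from h import *
d=pickle.load(open("cam1.pkl","rb"));I=d["img"]
print(I[136:152,285].mean(1).astype(int).tolist())
mm=lambda a:np.round(np.array(a)*1000,1).tolist()
e=pick(d,[[284,142],[285.1,248.8]],.085);v=e[0]-e[1]
print(mm(e),mm(np.linalg.norm(v)),mm(e.mean(0)),np.degrees(np.arctan2(v[1],v[0]))-90)
g=cv2.cvtColor(I,cv2.COLOR_RGB2GRAY)
for a,b in((145,168),(196,219)):
    m=(g[a:b,230:272]<175).astype(np.uint8);n,l,st,ce=cv2.connectedComponentsWithStats(m);i=1+st[1:,4].argmax();p=ce[i]+[230,a];print(p,st[i],mm(pick(d,p,.01)))
E
```

```text
[142, 145, 145, 144, 150, 164, 211, 237, 241, 241, 241, 241, 241, 241, 241, 241]
[[465.7, 262.8, 85.0], [522.4, 169.0, 85.0]] 109.6 [494.0, 215.9, 85.0] 31.150422942775393
[251.18148148 155.68518519] [  8   5  28  12 270] [[444.3, 223.3, 10.0]]
[253.62612613 206.73423423] [ 11   6  26  10 222] [[477.5, 169.1, 10.0]]
```

The wrist view shows the slotted angle with its leg-top strip at pixels (284,142) to (285,249). That gives a leg middle of (494.0, 215.9), yaw 31.2° and length 109.6 mm, as it should be. Now I descend and grip.

Request:
move_arm --steps '[{"dx": 0.1,"dy": 0.2,"dz": 1.5,"spin": -0.013},{"dx": 0,"dy": 0,"dz": 2.5,"spin": 0},{"dx": 0,"dy": 0,"dz": 2.5,"spin": 0},{"dx": 0,"dy": 0,"dz": 2.5,"spin": 0},{"dx": 0,"dy": 0,"dz": 2.5,"spin": 0},{"dx": 0,"dy": 0,"dz": 2.0,"spin": 0},{"dx": 0,"dy": 0,"dz": 1.5,"spin": 0},{"dx": 0,"dy": 0,"dz": 1.0,"spin": 0},{"dx": 0,"dy": 0,"dz": 0.9,"spin": 0},{"dx": 0,"dy": 0,"dz": 0,"spin": 0},{"dx": 0,"dy": 0,"dz": 0,"spin": 0}]'

```text
time: 3.65
ee_pos: [0.4932, 0.2173, 0.2362]
eef_rot: [0.49, 0.872, 0.0, 0.0]
ft_force: [-1.0, 0.1, -0.1]
width: 0.0869
grip_force: 0.0
```

Request:
move_arm --steps '[{"dx": 0,"dy": 0,"dz": 0,"spin": 0},{"dx": 0,"dy": 0,"dz": 0,"spin": 0},{"dx": 0,"dy": 0,"dz": 0,"spin": 0},{"dx": 0,"dy": 0,"dz": 0,"spin": 0},{"dx": 0,"dy": 0,"dz": 0,"spin": 0},{"dx": 0,"dy": 0,"dz": 0,"spin": 0},{"dx": 0,"dy": 0,"dz": 0,"spin": 0},{"dx": 0,"dy": 0,"dz": 0,"spin": 0},{"dx": 0,"dy": 0,"dz": 0,"spin": 0},{"dx": 0,"dy": 0,"dz": 0,"spin": 0}]' --claw 0.5 --squeeze 40

```text
time: 4.65
ee_pos: [0.4932, 0.2169, 0.2357]
eef_rot: [0.49, 0.872, 0.0, -0.0]
ft_force: [0.5, -0.1, -0.9]
width: 0.0147
grip_force: 0.0
```

Request:
move_arm --steps '[{"dx": 0,"dy": 0,"dz": 0,"spin": 0},{"dx": 0,"dy": 0,"dz": 0,"spin": 0},{"dx": 0,"dy": 0,"dz": 0,"spin": 0},{"dx": 0,"dy": 0,"dz": 0,"spin": 0},{"dx": 0,"dy": 0,"dz": 0,"spin": 0}]'

```text
time: 5.15
ee_pos: [0.4932, 0.217, 0.2358]
eef_rot: [0.49, 0.872, 0.0, 0.0]
ft_force: [1.3, 0.6, -0.2]
width: 0.0097
grip_force: 40.0
```

Request:
move_arm --steps '[{"dx": 0,"dy": 0,"dz": -1,"spin": 0},{"dx": 0,"dy": 0,"dz": -2,"spin": 0},{"dx": 0,"dy": 0,"dz": -2.5,"spin": 0},{"dx": 0,"dy": 0,"dz": -2.5,"spin": 0},{"dx": 0,"dy": 0,"dz": -2,"spin": 0},{"dx": 0,"dy": 0,"dz": -1.5,"spin": 0.07},{"dx": 0,"dy": 0,"dz": -0.5,"spin": 0.12},{"dx": 0,"dy": 0,"dz": 0,"spin": 0.13},{"dx": 0,"dy": 0,"dz": 0,"spin": 0.13},{"dx": 0,"dy": 0,"dz": 0,"spin": 0.13},{"dx": 0,"dy": 0,"dz": 0,"spin": 0.12},{"dx": 0,"dy": 0,"dz": 0,"spin": 0.113}]'

```text
time: 6.35
ee_pos: [0.4929, 0.2166, 0.3559]
eef_rot: [0.796, 0.605, -0.0, -0.0]
ft_force: [0.7, 0.7, -4.5]
width: 0.0095
grip_force: 40.0
```

Request:
move_arm --steps '[{"dx": -1,"dy": 0.8,"dz": 0,"spin": 0},{"dx": -2,"dy": 1.6,"dz": 0,"spin": 0},{"dx": -2.5,"dy": 1.95,"dz": 0,"spin": 0},{"dx": -3,"dy": 2.3,"dz": 0,"spin": 0},{"dx": -3,"dy": 2.3,"dz": 0,"spin": 0},{"dx": -3,"dy": 2.3,"dz": 0,"spin": 0},{"dx": -3,"dy": 2.3,"dz": 0,"spin": 0},{"dx": -3,"dy": 2.3,"dz": 0,"spin": 0},{"dx": -2.5,"dy": 2,"dz": 0,"spin": 0},{"dx": -2,"dy": 1.6,"dz": 0,"spin": 0},{"dx": -1.1,"dy": 0.9,"dz": 0,"spin": 0},{"dx": -0.5,"dy": 0.5,"dz": 0,"spin": 0}]'

```text
time: 7.55
ee_pos: [0.6243, -0.0965, 0.3557]
eef_rot: [0.795, 0.607, -0.0, 0.0]
ft_force: [-0.3, -0.6, -4.2]
width: 0.0096
grip_force: 40.0
```

```bash
python3 - <<'E'
from h import *
from bench import telemetry, imaging
s=telemetry.read_state(); q=s["eef_rot"];print(s["time"],np.round(s["ee_pos"],4),np.round(q,4),"psi",np.degrees(2*np.arctan2(q[1],q[0]))-90,s["width"],s["grip_force"],np.round(s["ft_force"],1),np.round(s["joint_positions"],2))
d={n:imaging.camera(n) for n in("top","side","wrist")};pickle.dump(d,open("cam2.pkl","wb"))
c=np.zeros((600,800,3),np.uint8)
def crop(n,x0,y0,w,h,k,X,Y):
    m=cv2.resize(d[n]["img"][y0:y0+h,x0:x0+w],None,fx=k,fy=k,interpolation=cv2.INTER_CUBIC); m=m[:600-Y,:800-X];c[Y:Y+m.shape[0],X:X+m.shape[1]]=m
crop("side",320,190,133,150,3,0,0)
crop("top",310,80,130,100,3,400,0)
crop("wrist",100,60,400,300,1,400,300)
cv2.imwrite("pics/c3.png",c[:,:,::-1])
E
```

```text
7.55 [ 0.6243 -0.0965  0.3557] [ 7.947e-01  6.070e-01 -4.000e-04  0.000e+00] psi -15.249792174851507 0.009575208276372022 40.00076978467405 [-0.3 -0.6 -4.2] [-0.42  0.43  0.66  1.54 -0.27  1.27  0.02]
```

View pics/c3.png

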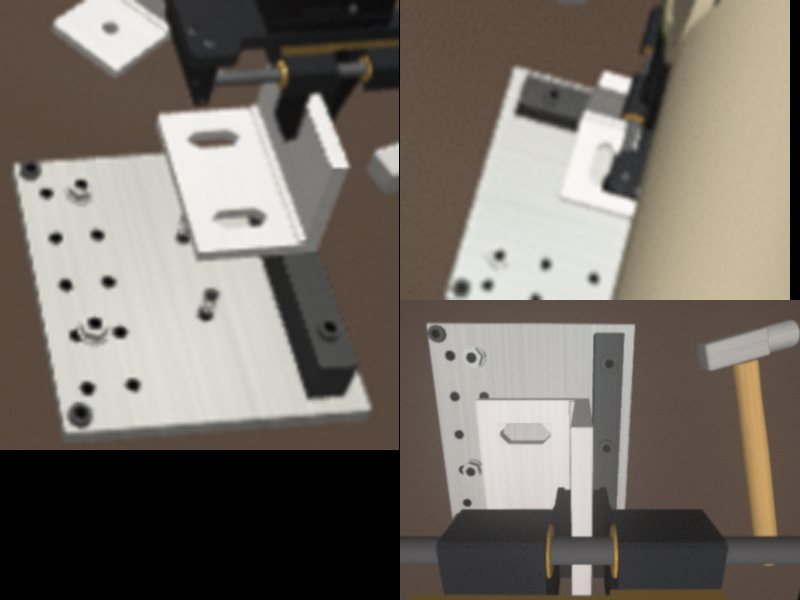

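```bash
python3 - <<'E'
from h import *
d=pickle.load(open("cam2.pkl","rb"));W,S=d["wrist"],d["side"]
d0=pickle.load(open("cam0.pkl","rb"))
mm=lambda a:np.round(np.array(a)*1000,1).tolist()
z=.3557-.2357+.010
G=lambda D:cv2.cvtColor(D["img"],cv2.COLOR_RGB2GRAY)
# slots (upper rim) by threshold below local foot brightness
def slot(D,x,y,w,h,t):
    g=G(D)[y:y+h,x:x+w]; base=np.percentile(g,85); m=(g<base-t).astype(np.uint8)
    n,l,st,ce=cv2.connectedComponentsWithStats(m); i=1+st[1:,4].argmax(); b=st[i]
    q=cv2.findContours((l==i).astype(np.uint8),0,1)[0][0]; hull=cv2.convexHull(q);M=cv2.moments(hull)
    return np.array([M["m10"]/M["m00"]+x,M["m01"]/M["m00"]+y]),b.tolist(),base
for t in(8,15):
    a=slot(S,379,228,25,15,t);b=slot(S,386,254,25,15,t);c=slot(W,195,182,60,24,t)
    P=pick(S,[a[0],b[0]],z);v=P[0]-P[1]
    print("side slots",a,b,mm(P),mm(np.linalg.norm(v)),mm(P.mean(0)),np.degrees(np.arctan2(v[1],v[0]))-90)
    print("wrist slotL",c,mm(pick(W,c[0],z)))
# stud tips in side, cam0: dark blobs
for D,n in((d0["side"],"s0"),(S,"s2")):
    for x,y in((374,250),(383,278)):
        g=G(D)[y:y+20,x:x+16]; m=(g<150).astype(np.uint8);nn,l,st,ce=cv2.connectedComponentsWithStats(m)
        print(n,[(s.tolist(),(c+[x,y]).round(1).tolist()) for s,c in zip(st[1:],ce[1:])])
# plate +y edge and corners in the wrist view
g=G(W); hsv=cv2.cvtColor(W["img"],cv2.COLOR_RGB2HSV); 
for c_ in (160,200,240,280): print("col",c_,g[76:92,c_].tolist())
for r_ in (95,140): print("row",r_,g[r_,122:140].tolist(),g[r_,285:300].tolist(),g[r_,322:342].tolist())
E
```

```text
side slots (array([390.87400319, 235.64433812]), [3, 4, 19, 8, 119], np.float64(240.0)) (array([399.63133641, 262.24116743]), [4, 5, 20, 8, 122], np.float64(238.0)) [[592.6, -57.2, 130.0], [575.7, -119.1, 130.0]] 64.1 [584.2, -88.1, 130.0] -15.224420642382043
wrist slotL (array([224.71292517, 193.91972789]), [4, 1, 53, 23, 1012], np.float64(220.0)) [[594.7, -55.5, 130.0]]
side slots (array([390.82209738, 235.93820225]), [3, 5, 18, 7, 106], np.float64(240.0)) (array([399.67008547, 262.06324786]), [4, 5, 20, 7, 116], np.float64(238.0)) [[592.1, -57.8, 130.0], [576.0, -118.8, 130.0]] 63.0 [584.1, -88.3, 130.0] -14.79951482251738
wrist slotL (array([224.36838302, 193.56097561]), [4, 1, 52, 22, 967], np.float64(220.0)) [[594.5, -55.2, 130.0]]
s0 [([5, 10, 6, 10, 40], [381.7, 265.0])]
s0 [([3, 8, 7, 11, 48], [389.1, 291.1])]
s2 [([4, 1, 1, 1, 1], [378.0, 251.0]), ([5, 4, 1, 1, 1], [379.0, 254.0]), ([6, 7, 1, 1, 1], [380.0, 257.0]), ([5, 11, 5, 9, 28], [381.1, 266.1])]
s2 [([3, 8, 7, 11, 46], [389.1, 291.1])]
col 160 [81, 82, 85, 83, 83, 84, 103, 141, 175, 189, 191, 189, 189, 194, 191, 189]
col 200 [83, 85, 87, 85, 86, 85, 101, 137, 169, 184, 187, 186, 186, 187, 187, 189]
col 240 [88, 87, 84, 86, 85, 87, 104, 141, 173, 185, 188, 190, 188, 187, 187, 187]
col 280 [83, 84, 86, 87, 87, 87, 93, 121, 156, 181, 185, 189, 188, 187, 187, 189]
row 95 [79, 80, 80, 83, 82, 97, 104, 92, 84, 79, 63, 53, 49, 52, 52, 52, 54, 71] [188, 189, 189, 187, 185, 186, 192, 185, 145, 96, 85, 95, 95, 98, 94] [91, 97, 140, 180, 191, 192, 190, 190, 190, 191, 188, 174, 129, 91, 83, 81, 84, 84, 85, 85]
row 140 [85, 85, 86, 88, 85, 87, 86, 87, 85, 87, 96, 122, 160, 179, 184, 182, 184, 185] [190, 189, 188, 186, 188, 190, 181, 142, 100, 90, 93, 98, 99, 100, 98] [140, 177, 185, 185, 186, 186, 186, 186, 179, 154, 102, 85, 86, 81, 86, 81, 82, 83, 85, 86]
```

```bash
python3 - <<'E'
from h import *
d=pickle.load(open("cam2.pkl","rb"));W,S=d["wrist"],d["side"];S0=pickle.load(open("cam0.pkl","rb"))["side"]
mm=lambda a:np.round(np.array(a)*1000,1).tolist()
ang=np.radians(-15.3);X=np.array([np.cos(ang),np.sin(ang),0]);Y=np.array([-X[1],X[0],0])
T=np.array([.6243,-.0965,0]); rel=lambda p:mm([(p-T)@X,(p-T)@Y])
e=pick(W,[[160,83.0],[200,83.05],[240,82.95],[280,83.45]],.015)
for p in e: print("plate edge rel TCP (x,y)",rel(p))
v=e[0]-e[3];print("edge yaw",np.degrees(np.arctan2(-v[1],-v[0])))
print("plate left edge r140",rel(pick(W,[133.6,140],.015)[0]),"right",rel(pick(W,[331.4,140],.015)[0]),"fence",rel(pick(W,[292.1,140],.015)[0]),rel(pick(W,[292.1,140],.055)[0]))
print("slotL wrist",rel(pick(W,[224.5,193.7],.130)[0]))
for a in pick(S,[[390.85,235.8],[399.65,262.15]],.130): print("slot side",rel(a))
for nm,pp,zz in(("tips",[[382.5,261.3],[390.8,287.3]],.045),("blob",[[381.7,265.0],[389.1,291.1]],.03)):
    for a in pick(S0,pp,zz): print("stud",nm,rel(a))
st=pick(S0,[[382.5,261.3],[390.8,287.3]],.045); print(proj(S0,st-[0,0,.03]).round(1).tolist())
# leg top +y end in wrist
g=cv2.cvtColor(W["img"],cv2.COLOR_RGB2GRAY)
for c in(278,283): print(c,g[148:205,c].tolist())
E
```

```text
plate edge rel TCP (x,y) [-117.0, 110.5]
plate edge rel TCP (x,y) [-78.7, 110.3]
plate edge rel TCP (x,y) [-40.6, 110.4]
plate edge rel TCP (x,y) [-2.5, 110.0]
edge yaw -15.541951288731006
plate left edge r140 [-149.7, 57.1] right [49.0, 57.2] fence [9.6, 57.2] [8.3, 60.8]
slotL wrist [-39.5, 31.8]
slot side [-41.1, 29.2]
slot side [-40.8, -34.4]
stud tips [-43.7, 30.5]
stud tips [-42.6, -33.6]
stud blob [-42.7, 31.8]
stud blob [-43.3, -32.8]
[[380.3, 269.7], [388.3, 295.5]]
278 [189, 191, 189, 191, 189, 190, 189, 186, 191, 183, 151, 129, 122, 122, 121, 122, 121, 120, 119, 122, 122, 122, 120, 121, 122, 122, 125, 121, 120, 123, 121, 121, 120, 122, 121, 122, 121, 122, 139, 179, 206, 217, 220, 220, 219, 220, 220, 220, 220, 219, 221, 219, 219, 222, 219, 220, 221]
283 [187, 188, 189, 186, 187, 188, 191, 187, 185, 180, 151, 126, 119, 118, 119, 120, 118, 118, 121, 118, 122, 122, 120, 120, 121, 120, 117, 120, 120, 121, 117, 120, 121, 122, 122, 122, 125, 123, 135, 177, 204, 215, 219, 217, 219, 218, 218, 219, 217, 218, 218, 217, 218, 218, 218, 218, 217]
```

The side view shows the slots at (391,236) and (400,262), with the stud tips at about (382,261) and (391,287). The part is about 1 mm short in y and 1.5 mm too far in x. I'll correct that, then lower the foot to just above the stud tips and look again.

Request:
move_arm --steps '[{"dx": 0.1,"dy": -0.15,"dz": 1,"spin": 0},{"dx": 0,"dy": 0,"dz": 1.5,"spin": 0},{"dx": 0,"dy": 0,"dz": 1.5,"spin": 0},{"dx": 0,"dy": 0,"dz": 1.3,"spin": 0},{"dx": 0,"dy": 0,"dz": 1,"spin": 0},{"dx": 0,"dy": 0,"dz": 0.6,"spin": 0},{"dx": 0,"dy": 0,"dz": 0,"spin": 0},{"dx": 0,"dy": 0,"dz": 0,"spin": 0}]'

```text
time: 8.5
ee_pos: [0.6234, -0.0933, 0.287]
eef_rot: [0.795, 0.607, 0.0, 0.0]
ft_force: [0.7, 0.5, -3.7]
width: 0.0095
grip_force: 40.0
```

```bash
python3 - <<'E'
from h import *
from bench import telemetry, imaging
s=telemetry.read_state(); q=s["eef_rot"];print(s["time"],np.round(s["ee_pos"],4),"psi",np.degrees(2*np.arctan2(q[1],q[0]))-90,s["width"],s["grip_force"],np.round(s["ft_force"],1))
d={n:imaging.camera(n) for n in("side","wrist")};pickle.dump(d,open("cam3.pkl","wb"))
c=np.zeros((600,800,3),np.uint8)
def crop(n,x0,y0,w,h,k,X,Y):
    m=cv2.resize(d[n]["img"][y0:y0+h,x0:x0+w],None,fx=k,fy=k,interpolation=cv2.INTER_CUBIC); m=m[:600-Y,:800-X];c[Y:Y+m.shape[0],X:X+m.shape[1]]=m
crop("side",355,235,75,75,6,0,0)
crop("wrist",150,70,175,200,2,450,0)
cv2.imwrite("pics/c4.png",c[:,:,::-1])
E
```

```text
8.5 [ 0.6234 -0.0933  0.287 ] psi -15.2498876446368 0.009534356960263526 40.00066313892603 [ 0.7  0.5 -3.7]
```

View pics/c4.png

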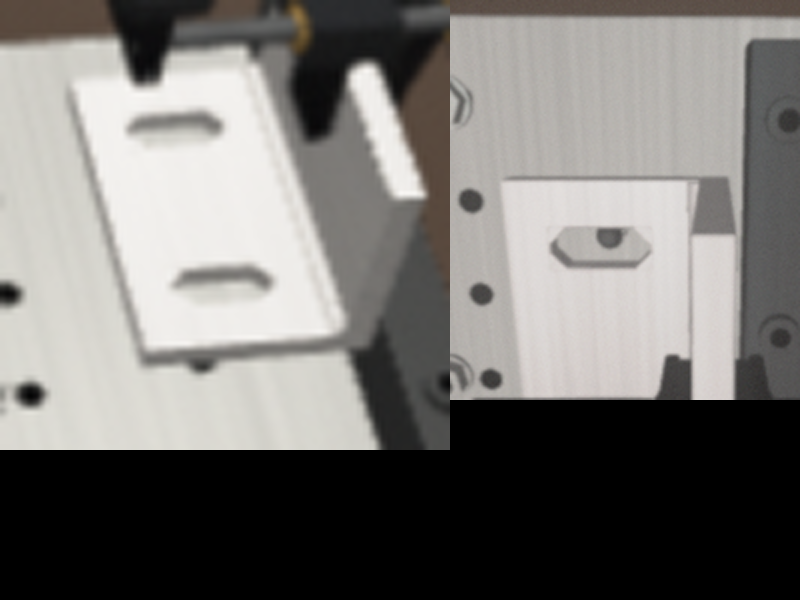

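```bash
python3 - <<'E'
from h import *
d=pickle.load(open("cam3.pkl","rb"));W,S=d["wrist"],d["side"]
mm=lambda a:np.round(np.array(a)*1000,1).tolist()
ang=np.radians(-15.25);X=np.array([np.cos(ang),np.sin(ang),0]);Y=np.array([-X[1],X[0],0])
T=np.array([.6234,-.0933,0]); rel=lambda p:mm([(p-T)@X,(p-T)@Y])
g=cv2.cvtColor(W["img"],cv2.COLOR_RGB2GRAY)
print(g[180:208,218].tolist());print(g[180:208,230].tolist());print("row187",g[187,196:256].tolist());print("edge",[g[70:86,c].tolist() for c in(200,240)])
print("slot",rel(pick(W,[225.25,193.5],.061)[0]))
for r in(186.5,187.5,188.5): print("stud",r,rel(pick(W,[229.5,r],.045)[0]))
print("stud lower edge",rel(pick(W,[229.5,194],.042)[0]))
print("plate +y edge",rel(pick(W,[220,77.4],.015)[0]))
cl=lambda p:[355+(p[0]+.5)/6-.5,235+(p[1]+.5)/6-.5]
for p in((174,122),(222,276)): print("slot side",rel(pick(S,cl(p),.061)[0]))
for p in ((382.5,261.3),(390.8,287.3)): print("stud side0",rel(pick(S,p,.045)[0]))
E
```

```text
[215, 216, 207, 185, 180, 182, 182, 186, 182, 182, 183, 182, 183, 186, 184, 183, 181, 186, 185, 176, 152, 131, 126, 145, 180, 203, 209, 215]
[220, 217, 214, 180, 122, 96, 98, 102, 102, 104, 102, 99, 93, 103, 143, 171, 180, 181, 181, 173, 151, 129, 123, 142, 182, 207, 215, 216]
row187 [218, 218, 216, 214, 216, 216, 213, 201, 186, 177, 181, 180, 178, 177, 180, 178, 179, 179, 177, 181, 180, 183, 186, 182, 180, 180, 173, 127, 97, 96, 99, 103, 105, 102, 102, 95, 93, 84, 83, 97, 124, 149, 163, 179, 179, 182, 181, 183, 190, 198, 211, 215, 218, 217, 216, 216, 219, 222, 222, 219]
edge [[82, 81, 84, 81, 82, 83, 91, 105, 137, 161, 170, 171, 174, 173, 175, 171], [82, 82, 83, 85, 84, 84, 85, 97, 133, 162, 178, 177, 176, 174, 177, 175]]
slot [-38.4, 30.3]
stud 186.5 [-38.0, 31.4]
stud 187.5 [-38.0, 30.6]
stud 188.5 [-38.1, 29.9]
stud lower edge [-38.8, 25.0]
plate +y edge [-46.0, 107.7]
slot side [-41.2, 32.1]
slot side [-40.8, -31.3]
stud side0 [-42.0, 27.6]
stud side0 [-41.0, -36.4]
```

```bash
python3 - <<'E'
from h import *
d=pickle.load(open("cam3.pkl","rb"));S=d["side"]
g=cv2.cvtColor(S["img"],cv2.COLOR_RGB2GRAY)
print("slotL rows 248-264");[print(c,g[248:264,c].tolist()) for c in(382,384,386)]
print("slotR rows 274-300");[print(c,g[274:300,c].tolist()) for c in(388,390,392,394)]
E
```

```text
slotL rows 248-264
382 [230, 236, 240, 239, 237, 217, 150, 129, 163, 202, 211, 226, 239, 239, 239, 240]
384 [239, 240, 240, 241, 237, 212, 133, 132, 172, 205, 213, 229, 238, 239, 238, 239]
386 [239, 240, 240, 239, 233, 196, 130, 136, 177, 207, 217, 232, 239, 239, 239, 239]
slotR rows 274-300
388 [238, 238, 238, 237, 233, 199, 127, 126, 173, 209, 214, 221, 236, 237, 237, 237, 236, 234, 209, 127, 107, 73, 70, 172, 211, 214]
390 [238, 238, 238, 238, 233, 187, 124, 131, 186, 208, 212, 223, 236, 237, 238, 238, 238, 235, 199, 124, 108, 103, 145, 209, 216, 218]
392 [237, 237, 238, 238, 232, 171, 121, 135, 199, 210, 212, 222, 236, 237, 237, 237, 236, 233, 186, 122, 124, 185, 211, 214, 215, 215]
394 [238, 237, 237, 236, 229, 173, 122, 138, 209, 215, 218, 229, 237, 237, 238, 238, 238, 234, 163, 117, 126, 200, 208, 210, 212, 212]
```

The wrist view shows the left stud inside its slot: stud at (229,187), slot centre at (225,193). The side view suggests shifting about -2 mm in y and the wrist view about -0.5 mm, so I take -1.2 mm and start engaging slowly.

Request:
move_arm --steps '[{"dx": -0.12,"dy": 0,"dz": 0,"spin": 0},{"dx": 0,"dy": 0,"dz": 0.2,"spin": 0},{"dx": 0,"dy": 0,"dz": 0.2,"spin": 0},{"dx": 0,"dy": 0,"dz": 0.2,"spin": 0},{"dx": 0,"dy": 0,"dz": 0.2,"spin": 0},{"dx": 0,"dy": 0,"dz": 0.2,"spin": 0},{"dx": 0,"dy": 0,"dz": 0,"spin": 0}]'

```text
time: 9.3
ee_pos: [0.6228, -0.0943, 0.2763]
eef_rot: [0.795, 0.607, -0.0, -0.0]
ft_force: [0.3, 0.1, -4.2]
width: 0.0097
grip_force: 40.0
```

Request:
move_arm --steps '[{"dx": 0,"dy": 0,"dz": 0.25,"spin": 0},{"dx": 0,"dy": 0,"dz": 0.25,"spin": 0},{"dx": 0,"dy": 0,"dz": 0.25,"spin": 0},{"dx": 0,"dy": 0,"dz": 0.25,"spin": 0},{"dx": 0,"dy": 0,"dz": 0,"spin": 0}]'

```text
time: 9.8
ee_pos: [0.6228, -0.0943, 0.2662]
eef_rot: [0.795, 0.607, -0.0, -0.0]
ft_force: [0.1, 0.4, -3.7]
width: 0.0097
grip_force: 40.0
```

```bash
python3 - <<'E'
from h import *
from bench import telemetry, imaging
s=telemetry.read_state(); q=s["eef_rot"];print(s["time"],np.round(s["ee_pos"],4),"psi",np.degrees(2*np.arctan2(q[1],q[0]))-90,np.round(s["ft_force"],1),np.round(s["torque"],2))
d={n:imaging.camera(n) for n in("side","wrist")};pickle.dump(d,open("cam4.pkl","wb"))
c=np.zeros((600,800,3),np.uint8)
def crop(n,x0,y0,w,h,k,X,Y):
    m=cv2.resize(d[n]["img"][y0:y0+h,x0:x0+w],None,fx=k,fy=k,interpolation=cv2.INTER_CUBIC); m=m[:600-Y,:800-X];c[Y:Y+m.shape[0],X:X+m.shape[1]]=m
crop("side",355,240,75,75,6,0,0)
crop("wrist",150,70,175,200,2,450,0)
cv2.imwrite("pics/c5.png",c[:,:,::-1])
E
```

```text
9.8 [ 0.6228 -0.0943  0.2662] psi -15.239869323222464 [ 0.1  0.4 -3.7] [-0.14  0.    0.02]
```

View pics/c5.png

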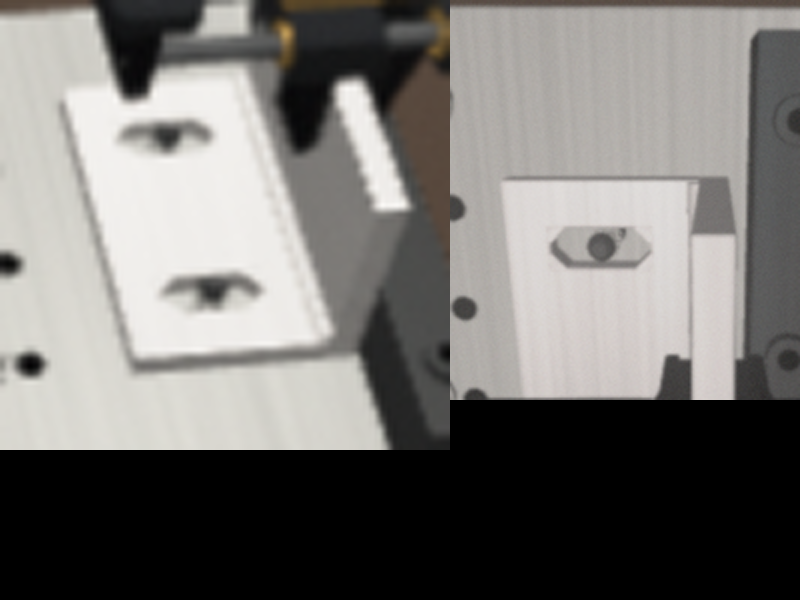

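Both studs now show through the slots, with the left one centred: stud and slot both at (225,193) in the wrist view. There is no contact force, so I lower on to the plate.

Request:
move_arm --steps '[{"dx": 0,"dy": 0,"dz": 0.3,"spin": 0},{"dx": 0,"dy": 0,"dz": 0.3,"spin": 0},{"dx": 0,"dy": 0,"dz": 0.3,"spin": 0},{"dx": 0,"dy": 0,"dz": 0.3,"spin": 0},{"dx": 0,"dy": 0,"dz": 0.15,"spin": 0},{"dx": 0,"dy": 0,"dz": 0.05,"spin": 0},{"dx": 0,"dy": 0,"dz": 0,"spin": 0}]'

```text
time: 10.6
ee_pos: [0.6229, -0.0943, 0.2527]
eef_rot: [0.795, 0.607, -0.0, -0.0]
ft_force: [0.7, 0.2, -4.3]
width: 0.0101
grip_force: 40.0
```

Request:
move_arm --steps '[{"dx": 0,"dy": 0,"dz": 0.05,"spin": 0},{"dx": 0,"dy": 0,"dz": 0,"spin": 0}]'

```text
time: 10.8
ee_pos: [0.623, -0.0943, 0.2523]
eef_rot: [0.795, 0.607, 0.0, 0.0]
ft_force: [-0.9, -0.3, -3.9]
width: 0.0098
grip_force: 40.0
```

Request:
move_arm --steps '[{"dx": 0,"dy": 0,"dz": 0.05,"spin": 0},{"dx": 0,"dy": 0,"dz": 0,"spin": 0}]'

```text
time: 11.0
ee_pos: [0.6229, -0.0943, 0.2517]
eef_rot: [0.795, 0.607, -0.0, -0.0]
ft_force: [0.1, 0.6, -3.5]
width: 0.0101
grip_force: 40.0
```

Request:
move_arm --steps '[{"dx": 0,"dy": 0,"dz": 0.05,"spin": 0},{"dx": 0,"dy": 0,"dz": 0,"spin": 0}]'

```text
time: 11.2
ee_pos: [0.6229, -0.0943, 0.2511]
eef_rot: [0.795, 0.607, 0.0, -0.0]
ft_force: [0.2, -0.4, -3.4]
width: 0.0097
grip_force: 40.0
```

Request:
move_arm --steps '[{"dx": 0,"dy": 0,"dz": 0.05,"spin": 0},{"dx": 0,"dy": 0,"dz": 0,"spin": 0}]'

```text
time: 11.4
ee_pos: [0.623, -0.0944, 0.2509]
eef_rot: [0.795, 0.607, 0.0, 0.0]
ft_force: [-0.8, -0.3, -2.5]
width: 0.0101
grip_force: 40.0
```

Request:
move_arm --steps '[{"dx": 0,"dy": 0,"dz": 0.05,"spin": 0},{"dx": 0,"dy": 0,"dz": 0,"spin": 0}]'

```text
time: 11.6
ee_pos: [0.623, -0.0944, 0.2508]
eef_rot: [0.795, 0.607, 0.0, 0.0]
ft_force: [-2.6, 0.6, 5.0]
width: 0.0104
grip_force: 40.0
```

Request:
move_arm --steps '[{"dx": 0,"dy": 0,"dz": 0.05,"spin": 0},{"dx": 0,"dy": 0,"dz": 0,"spin": 0}]'

```text
time: 11.8
ee_pos: [0.6231, -0.0945, 0.2508]
eef_rot: [0.795, 0.607, 0.0, 0.0]
ft_force: [-3.9, 0.7, 9.3]
width: 0.0096
grip_force: 40.0
```

Seated: fz has risen while z stays at 0.2508, which is the expected 15 mm above the pick-up height. I ease off slightly and slide toward the fence.

Request:
move_arm --steps '[{"dx": 0,"dy": 0,"dz": -0.05,"spin": 0},{"dx": 0,"dy": 0.1,"dz": 0,"spin": 0},{"dx": 0,"dy": 0.1,"dz": 0,"spin": 0},{"dx": 0,"dy": 0.1,"dz": 0,"spin": 0},{"dx": 0,"dy": 0,"dz": 0,"spin": 0}]'

```text
time: 12.3
ee_pos: [0.6254, -0.0951, 0.2508]
eef_rot: [0.795, 0.607, -0.0, -0.001]
ft_force: [-8.1, 2.5, 11.0]
width: 0.0094
grip_force: 40.1
```

Request:
move_arm --steps '[{"dx": 0,"dy": 0.05,"dz": 0,"spin": 0},{"dx": 0,"dy": 0,"dz": 0,"spin": 0}]'

```text
time: 12.5
ee_pos: [0.6259, -0.0952, 0.2508]
eef_rot: [0.795, 0.607, -0.0, -0.001]
ft_force: [-7.6, 1.6, 12.1]
width: 0.0099
grip_force: 40.1
```

Request:
move_arm --steps '[{"dx": 0,"dy": 0.05,"dz": 0,"spin": 0},{"dx": 0,"dy": 0,"dz": 0,"spin": 0}]'

```text
time: 12.7
ee_pos: [0.6263, -0.0953, 0.2508]
eef_rot: [0.795, 0.607, -0.0, -0.001]
ft_force: [-9.1, 2.4, 11.8]
width: 0.0095
grip_force: 40.1
```

Request:
move_arm --steps '[{"dx": 0,"dy": 0,"dz": -0.05,"spin": 0},{"dx": 0,"dy": 0,"dz": 0,"spin": 0}]'

```text
time: 12.9
ee_pos: [0.6267, -0.0953, 0.2508]
eef_rot: [0.795, 0.607, -0.0, -0.0]
ft_force: [-4.0, 0.9, 5.7]
width: 0.0094
grip_force: 40.0
```

Request:
move_arm --steps '[{"dx": 0,"dy": 0,"dz": -0.03,"spin": 0},{"dx": 0,"dy": 0.05,"dz": 0,"spin": 0},{"dx": 0,"dy": 0,"dz": 0,"spin": 0}]'

```text
time: 13.2
ee_pos: [0.6273, -0.0955, 0.2508]
eef_rot: [0.795, 0.607, -0.0, -0.0]
ft_force: [-2.0, 0.9, 0.9]
width: 0.0097
grip_force: 40.0
```

Request:
move_arm --steps '[{"dx": 0,"dy": 0.05,"dz": 0,"spin": 0},{"dx": 0,"dy": 0,"dz": 0,"spin": 0}]'

```text
time: 13.4
ee_pos: [0.6278, -0.0956, 0.2508]
eef_rot: [0.795, 0.607, 0.0, 0.0]
ft_force: [-1.3, 0.4, -1.4]
width: 0.0101
grip_force: 40.0
```

Request:
move_arm --steps '[{"dx": 0,"dy": 0.05,"dz": 0,"spin": 0},{"dx": 0,"dy": 0,"dz": 0,"spin": 0}]'

```text
time: 13.6
ee_pos: [0.6283, -0.0958, 0.2508]
eef_rot: [0.795, 0.607, 0.0, 0.0]
ft_force: [-0.4, -0.0, -3.1]
width: 0.0104
grip_force: 40.0
```

Request:
move_arm --steps '[{"dx": 0,"dy": 0.05,"dz": 0,"spin": 0},{"dx": 0,"dy": 0,"dz": 0,"spin": 0}]'

```text
time: 13.8
ee_pos: [0.6288, -0.0959, 0.2509]
eef_rot: [0.795, 0.607, 0.0, 0.0]
ft_force: [0.1, -0.3, -3.1]
width: 0.0096
grip_force: 40.0
```

Request:
move_arm --steps '[{"dx": 0,"dy": 0.05,"dz": 0.03,"spin": 0},{"dx": 0,"dy": 0,"dz": 0,"spin": 0}]'

```text
time: 14.0
ee_pos: [0.6292, -0.0961, 0.2508]
eef_rot: [0.795, 0.607, 0.0, -0.0]
ft_force: [-2.4, 0.2, -0.2]
width: 0.0095
grip_force: 40.0
```

Request:
move_arm --steps '[{"dx": 0,"dy": 0.05,"dz": 0,"spin": 0},{"dx": 0,"dy": 0,"dz": 0,"spin": 0}]'

```text
time: 14.2
ee_pos: [0.6295, -0.0961, 0.2508]
eef_rot: [0.795, 0.607, -0.0, -0.0]
ft_force: [-5.1, 0.8, 3.4]
width: 0.01
grip_force: 40.0
```

Request:
move_arm --steps '[{"dx": 0,"dy": 0.04,"dz": 0,"spin": 0},{"dx": 0,"dy": 0,"dz": 0,"spin": 0}]'

```text
time: 14.4
ee_pos: [0.6297, -0.0962, 0.2508]
eef_rot: [0.795, 0.607, -0.0, -0.001]
ft_force: [-6.5, 1.5, 5.2]
width: 0.0097
grip_force: 40.0
```

```bash
python3 - <<'E'
import numpy as np
from bench import telemetry, imaging
s=telemetry.read_state(); print(np.round(s["ee_pos"],5),np.round(s["eef_rot"],5),np.round(s["ft_force"],2),np.round(s["torque"],3))
E
```

```text
[ 0.62973 -0.09622  0.25081] [ 7.9471e-01  6.0699e-01 -2.9000e-04 -6.6000e-04] [-6.52  1.51  5.16] [ 0.361  1.677 -0.157]
```

Request:
move_arm --steps '[{"dx": 0,"dy": 0.03,"dz": -0.02,"spin": 0.003},{"dx": 0,"dy": 0,"dz": 0,"spin": 0}]'

```text
time: 14.6
ee_pos: [0.6299, -0.0962, 0.2508]
eef_rot: [0.796, 0.606, -0.001, -0.001]
ft_force: [-6.9, 1.1, 3.6]
width: 0.0098
grip_force: 40.0
```

```bash
python3 - <<'E'
import numpy as np
from bench import telemetry, imaging
s=telemetry.read_state(); print(np.round(s["ee_pos"],5),np.round(s["eef_rot"],5),np.round(s["ft_force"],2),np.round(s["torque"],3))
E
```

```text
[ 0.62986 -0.09623  0.25082] [ 7.9560e-01  6.0583e-01 -5.0000e-04 -8.7000e-04] [-6.93  1.13  3.58] [ 0.389  1.774 -0.119]
```

Request:
move_arm --steps '[{"dx": 0,"dy": 0.03,"dz": 0,"spin": 0.003},{"dx": 0,"dy": 0,"dz": 0,"spin": 0},{"dx": 0,"dy": 0,"dz": 0,"spin": 0}]'

```text
time: 14.9
ee_pos: [0.63, -0.0963, 0.2508]
eef_rot: [0.796, 0.605, -0.001, -0.001]
ft_force: [-8.0, 1.8, 5.7]
width: 0.0093
grip_force: 40.0
```

```bash
python3 - <<'E'
import numpy as np
from bench import telemetry, imaging
s=telemetry.read_state(); q=s["eef_rot"];print(np.round(s["ee_pos"],5),np.degrees(2*np.arctan2(q[1],q[0]))-90,np.round(q,5),np.round(s["ft_force"],2),np.round(s["torque"],3))
E
```

```text
[ 0.62997 -0.09627  0.25082] -15.580403377333894 [ 7.9643e-01  6.0473e-01 -7.1000e-04 -1.1500e-03] [-8.04  1.83  5.68] [0.386 2.103 0.031]
```

Request:
move_arm --steps '[{"dx": 0,"dy": 0.03,"dz": -0.04,"spin": 0},{"dx": 0,"dy": 0.03,"dz": 0,"spin": 0},{"dx": 0,"dy": 0,"dz": 0,"spin": 0},{"dx": 0,"dy": 0,"dz": 0,"spin": 0}]'

```text
time: 15.3
ee_pos: [0.6302, -0.0963, 0.2508]
eef_rot: [0.796, 0.605, -0.001, -0.002]
ft_force: [-11.1, 2.0, 4.6]
width: 0.0094
grip_force: 40.0
```

```bash
cat > st.py <<'E'
import numpy as np
from bench import telemetry
s=telemetry.read_state(); q=s["eef_rot"];f=np.array(s["ft_force"]);p=np.radians(-15.5)
print(s["time"],np.round(s["ee_pos"],5),np.degrees(2*np.arctan2(q[1],q[0]))-90,np.round(q,5),"f",np.round(f,2),"push",round(-(f[0]*np.cos(p)+f[1]*np.sin(p)),2),"lat",round(-f[0]*np.sin(p)+f[1]*np.cos(p),2),np.round(s["torque"],3))
E
python3 st.py
```

```text
15.3 [ 0.63025 -0.09631  0.25085] -15.578467393732353 [ 0.79641  0.60475 -0.00111 -0.00162] f [-11.15   1.96   4.61] push 11.27 lat -1.09 [ 0.554  2.409 -0.063]
```

Request:
move_arm --steps '[{"dx": 0,"dy": 0,"dz": -0.04,"spin": 0},{"dx": 0,"dy": 0,"dz": 0,"spin": 0},{"dx": 0,"dy": 0,"dz": 0,"spin": 0},{"dx": 0,"dy": 0,"dz": 0,"spin": 0}]'

```text
time: 15.7
ee_pos: [0.6302, -0.0963, 0.2509]
eef_rot: [0.796, 0.605, -0.001, -0.002]
ft_force: [-7.9, 2.1, 0.2]
width: 0.0097
grip_force: 40.0
```

```bash
python3 st.py; python3 - <<'E'
from h import *
from bench import imaging
d={n:imaging.camera(n) for n in("side","wrist")};pickle.dump(d,open("cam5.pkl","wb"))
c=np.zeros((600,800,3),np.uint8)
def crop(n,x0,y0,w,h,k,X,Y):
    m=cv2.resize(d[n]["img"][y0:y0+h,x0:x0+w],None,fx=k,fy=k,interpolation=cv2.INTER_CUBIC); m=m[:600-Y,:800-X];c[Y:Y+m.shape[0],X:X+m.shape[1]]=m
crop("side",355,240,80,100,5,0,0)
crop("wrist",175,70,150,200,2.6,400,0)
cv2.imwrite("pics/c6.png",c[:,:,::-1])
E
python3 st.py
```

```text
15.7 [ 0.63024 -0.09631  0.25087] -15.578543010559315 [ 0.79642  0.60475 -0.00118 -0.00154] f [-7.89  2.09  0.16] push 8.16 lat -0.09 [ 0.448  2.031 -0.015]
15.8 [ 0.63024 -0.09629  0.25087] -15.576738755601326 [ 0.79641  0.60476 -0.00119 -0.00155] f [-7.95  2.8   1.03] push 8.41 lat 0.57 [ 0.433  1.999 -0.034]
```

View pics/c6.png

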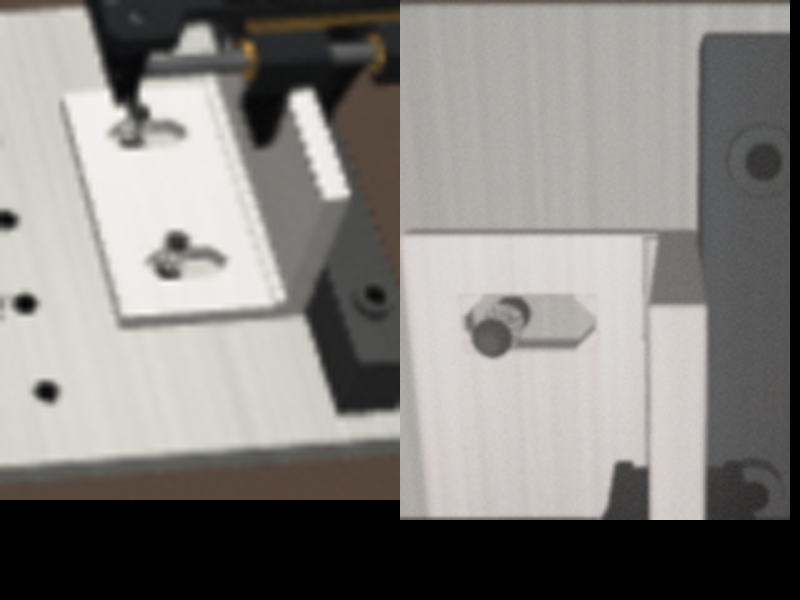

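The heel lies flush on the fence along its length (wrist crop, from about (700,235) down) and both studs stand through their slots. I trim the push to about 10 N.

Request:
move_arm --steps '[{"dx": 0,"dy": 0.03,"dz": -0.01,"spin": 0},{"dx": 0,"dy": 0.02,"dz": -0.01,"spin": 0},{"dx": 0,"dy": 0,"dz": 0,"spin": 0},{"dx": 0,"dy": 0,"dz": 0,"spin": 0},{"dx": 0,"dy": 0,"dz": 0,"spin": 0}]'

```text
time: 16.3
ee_pos: [0.6305, -0.0964, 0.2509]
eef_rot: [0.796, 0.605, -0.001, -0.002]
ft_force: [-11.0, 2.6, -0.2]
width: 0.0097
grip_force: 40.0
```

```bash
python3 st.py
```

```text
16.3 [ 0.63048 -0.09635  0.25086] -15.578003277090943 [ 0.79641  0.60475 -0.0015  -0.00194] f [-11.03   2.64  -0.22] push 11.33 lat -0.41 [0.591 2.365 0.009]
```

Request:
move_arm --steps '[{"dx": 0,"dy": 0,"dz": 0.01,"spin": 0},{"dx": 0,"dy": 0,"dz": 0,"spin": 0},{"dx": 0,"dy": 0,"dz": 0,"spin": 0},{"dx": 0,"dy": 0,"dz": 0,"spin": 0},{"dx": 0,"dy": 0,"dz": 0,"spin": 0},{"dx": 0,"dy": 0,"dz": 0,"spin": 0},{"dx": 0,"dy": 0,"dz": 0,"spin": 0},{"dx": 0,"dy": 0,"dz": 0,"spin": 0}]'

```text
time: 17.1
ee_pos: [0.6305, -0.0964, 0.2509]
eef_rot: [0.796, 0.605, -0.001, -0.002]
ft_force: [-10.2, 2.9, 0.4]
width: 0.0099
grip_force: 40.0
```

```bash
python3 st.py; python3 -c "
from bench import job; print(job.close_job())"
```

```text
17.1 [ 0.63047 -0.09635  0.25086] -15.579050554718663 [ 0.79642  0.60474 -0.00148 -0.00198] f [-10.18   2.95   0.41] push 10.6 lat 0.12 [0.545 2.53  0.006]
the job is handed in; nothing more can be done
None
```

The slotted angle is over both studs, its foot on the plate and its heel square on the fence, and I handed in at 17.1 s still gripping it and pushing steadily with a measured 10.6 N, of which plate friction may take up to about 2 N.

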